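# Cam-clamp a freshly glued hand stamp

### The arm

A 7-joint arm with a two-finger parallel gripper is mounted at the origin on the work surface. World frame = base frame: x ahead of the robot, y to its left, z up, the work surface at z = 0. Lengths are in m, angles in degrees, forces in N, time in s.
With the tool pointing down it reaches from about 0.425 to 0.875 m from the base axis. Payload 4.7 kg.
Tool frame: the origin (TCP) lies between the finger pads; the fingertips stand 19 mm ahead of it and the grasp point (between the pads) is the TCP; x points along the fingers, z is the direction in which the jaws open and shut, and the axes are right-handed (so a half turn about x gives the same grasp; the last joint's range is limited). The gripper opens to 87 mm and grips with 3 to 60 N. Pads are 19 mm wide; open, the fingers measure 117 mm over their backs; the gripper's body (75 mm by 190 mm) begins 51 mm behind the grasp point.
Start: joints at [-64.968, 18.392, -4.016, 83.108, 1.295, 78.541, -3.26], TCP at [0.267, 0.593, 0.242] pointing down, gripper open.
Joint ranges: [-163.93, 163.93], [-17.29, 119.83], [-79.2, 71.16], [3.27, 140.29], [-89.18, 269.18], [5.43, 117.66], [-154.24, 154.24]. Speed limits (degrees/s): [147.25, 147.25, 180, 180, 180, 180, 180].

### API

Orientations are given as [roll, pitch, yaw] about the fixed x, y, z axes, in that order (R = Rz(yaw) Ry(pitch) Rx(roll)).
In Python, from cell import monitor, read_camera, camera_model, env, regions_of gives the robot as it stands. The module is installed in compiled form; this text tells all that it offers.
- The arm moves only by the tool step_arm, never from a script. Its argument "deltas" is a list of rows, each a list of 5 numbers: the gripper's target within -1 to 1 (fully open at 1, half-way at 0, shut at -1), then the shift along the tool's x, y, z in m, then the turn about the tool's x in degrees. A call has 1 to 12 rows; each row is the pose to reach, as a shift and turn from the pose commanded when the call began, along the tool's axes at that moment; what a row does not reach only later rows make up. A row lasts 1/8 s, in which the tool goes at most 62.5 mm and 10.7 degrees, less where a joint would pass 70% of its speed; a pose out of reach is approached as far as the arm can. A call with a gripper value outside its range is refused whole. The fingers move at their own pace and stop on an object; "newtons" is the grip in N (left out, the last holds). Time passes only in rows, so rows that repeat a pose let the fingers close. It gives the time, the measured TCP pose, the force and the opening at its end, in the units of the state.
- monitor.get_obs(): the state, without advancing time (a new reading comes with each control period).
- read_camera(name): name is "scene" or "top" or "wrist"; returns (picture, depth): 400x640x3 uint8, red, green, blue; 400x640 float32, m along the optical axis (not along the pixel's ray), 0 where there is no reading.
- camera_model(name): a dict with "fx", "fy", "cx", "cy" (pixels), "xyz" and "attitude" of the camera in the world. Camera axes: x right, y down, z forward; pixel columns grow to the right and rows downward; lengths in m; the calibration is good to about 2 mm. A picture is of the moment at which its call begins: read the wrist's pose just before it. camera_model takes no time and is no camera call; for the wrist camera it gives the pose at the moment of the call.
- env.sign_off(): hands the job in, once; it reports no verdict.
Trained networks look in the newest picture that a camera, given by its name, has taken for a name from the list of things; names that differ only in an ending like _2 or _b are one class to them, and where a whole thing is asked for, a point or a joint stands for the part that bears it (a point fixed in the world has none). Each returns a list of dicts, best first, with "p" (0 to 1); they miss things now and then, are a little off and sometimes report something else, mostly with a low value. They report only what shows in the picture. A call takes as long as a camera call. They do not tell look-alikes from the thing itself.
- regions_of(camera, thing): "pixels" (400x640 bool, what is visible of it) and "pixel" ([column, row] in pixels, amid what is visible of it).
The state is a dict: "time_s": time; "qpos": joint angles; "joint_velocities": joint speeds; "effort": joint torques, N m; "tool_pos": TCP position; "tool_rot": TCP orientation; "force": force on the tool from outside, world axes, zero at the start; "wrist_torque": the same for the moment, N m; "grip_width": finger opening in m.
Only numpy, scipy, OpenCV 4.12 (cv2) and the standard library are available. Lean on these libraries where they do the work, as an engineer would, in place of code of your own. Each camera call takes 0.05 s, during which the arm holds its last target. There are 200 camera calls.

### The job

The base of the long hand stamp has just been edge-glued: set it down flat in the gluing jig, handle up, between the sprung fence and the cam, and let go of it. Then swing the cam lever by its wooden knob until the cam has taken up the gap and squeezes the stamp snugly against the fence: stop as soon as you feel firm resistance, since turning on would starve the glue joint. Leave the lever there, let go, and leave the other things on the table undisturbed.

Things in the scene. Friction and masses are not known exactly. Their poses are not given: they have to be found in the camera images.
- stamp_center (a point): Centre of the long hand stamp, a loose wooden stamp of about 0.4 kg: base 120 mm long (x) x 80 wide (y) x 24 thick, dark glue seam along it; on its top, centred, a handle rib 90 long (x) x 24 wide (y) x 34 high. The point is 29 mm above the underside (base top at 24, rib top at 58). It starts flat on the table.
- stamp: The same stamp: origin at the centre of its underside, axes as above, z up. In the jig it lies with its long side along the jig's x, either way round.
- jig: The gluing jig, fixed to the table: plywood board 200 mm (x) x 250 (y) x 12 thick. Origin on the table surface; y points from the cam to the fence. An end stop, 70 mm long in y and 18 high above the board, has its face at x = -66 mm; the turning cam drags the stamp towards it.
- jig_bed (a point): Middle of the board's upper face, above the jig's origin, same axes; the stamp rests at this height. With the lever at its start a stamp centred here at x = 0, y = +2 mm always fits, with 2 mm or more to spare to cam and fence.
- fence_side (a point): A mark on the board, 50 mm towards +y of jig_bed. About here (face anywhere from 44 to 56 mm, set anew each time and not given) stands the wooden fence, 120 mm long along x, 24 high above the board, on springs: it gives 1 mm for every 10 N, at most 8 mm. The stamp is free to slide between fence and cam until the cam presses it on.
- cam_lever: Cam lever: flat arm with a waxed steel disc under it, radius 32 mm, 21 high, its centre 16 mm off the pivot, 100 degrees anticlockwise of the arm. Origin on the pivot at the board's upper face; x axis along the arm to the knob. It starts open, arm 200 to 215 degrees anticlockwise of the jig's x axis; it turns anticlockwise, seen from above, to tighten, to 330 at most.
- cam_pivot (a point): Point of the lever's upright pivot axis at the height of the board's upper face, at x = -20, y = -62 mm of the jig. The gap is taken up with the arm somewhere between 235 and 305 degrees. The lever stays where it is left (it may spring back 1 or 2 degrees). The squeeze wanted is about 15 to 45 N (the fence then gives 1.5 to 4.5 mm); more than 65 N, even for a moment, spoils the joint.
- lever_knob (a point): On the axis of the lever's upright wooden knob, 24 mm thick, 100 mm from the pivot, to be pushed or pinched. The point is 75 mm above the table; straight part from 52 to 92, top 99; lever arm's top 42. Free turning takes 2 to 4 N here, sliding the stamp 1 to 2 N more, and each newton of squeeze adds about 0.3: 7 to 13 N above free turning is right.
- round_stamp: Bystander: a round hand stamp, 72 mm across, 70 mm high, with a turned knob. Leave alone.
- baren: Bystander: red hand press with a wooden bar handle, 104 mm across, 70 mm high. Leave alone.
- ink_jar: Bystander: ink jar, 64 mm across, 75 mm high. Leave alone.
- glue_bottle: Bystander: white glue bottle, 60 mm across, 150 mm high. Leave alone.
There are look-alikes about, which are no part of the job. What is shaped like the stamp but orange is not meant.

How it is judged (in metres and radians):
On the way, in this order (a step that is already met when the one before it is completed fails the run):
1. the stamp lies flat and released in the jig, handle up, between cam and fence, not yet clamped (z of stamp in the frame of jig_bed between -0.003 and 0.003 m and x of stamp in the frame of jig_bed between -0.012 and 0.03 m and y of stamp in the frame of jig_bed between -0.012 and 0.02 m and angle between stamp's own z axis and vertical below 0.05 rad and contact force between the fingers and stamp below 0.1 N and contact force between cam_lever and stamp below 5 N), for 0.2 s.
2. the cam squeezes the stamp snugly (contact force between cam_lever and stamp above 14 N), for 0.2 s.
At the end, for the whole second after the job is handed in: The stamp lies flat on the jig's board, handle up, square to the fence (within 0.06 rad), between cam and fence, squeezed by the cam disc with 13 to 50 N, everything at rest and released (contact force between cam_lever and stamp between 13 and 50 N and z of stamp in the frame of jig_bed between -0.003 and 0.003 m and x of stamp in the frame of jig_bed between -0.012 and 0.03 m and y of stamp in the frame of jig_bed between -0.005 and 0.024 m and angle between the x axis of stamp and the x axis of jig, either way round below 0.06 rad and angle between stamp's own z axis and vertical below 0.05 rad and linear speed of stamp below 0.01 m/s and angular speed of cam_lever below 0.05 rad/s); the robot touches nothing.
It fails at once if the cam overrun: the stamp squeezed with more than 65 N (contact force between cam_lever and stamp above 65 N).
It fails at once if a bystander moved by more than 30 mm (distance of any of round_stamp, baren, ink_jar, glue_bottle from where it was at the start of the episode above 0.03 m).
It also fails if it takes over 72 s, if anything falls off the work surface, if the arm or the gripper's body presses on something with over 40 N, if the wrist force passes 120 N, or if a joint passes its speed limit or range.

## Working session

There is one attempt and no reset: what is moved stays moved. The work goes in short steps, Python scripts to look and compute and a tool call to move; the robot and the scene stay as the last step left them, time stands still between calls to the robot, and variables do not carry over. Pictures are saved under pics/ and viewed, about 8 in all and at most 12, crops included, and the job is handed in when it is done.

Besides the shell and the picture viewer there is one more tool, called after ">>>" as name(argument=value, ...) on one line, values as JSON. step_arm: Moves the arm, as the interface text tells. Its arguments: {"type":"object","properties":{"deltas":{"type":"array"},"newtons":{"type":"number"}},"required":["deltas"]}

```bash
mkdir -p pics
cat > h.py <<'E'
import numpy as np, cv2
from scipy.spatial.transform import Rotation as R
from cell import monitor, read_camera, camera_model, env, regions_of
def look(n):
    m=camera_model(n); p,d=read_camera(n); return m,p,d
def Rm(m):
    a=np.array(m["attitude"],float)
    return a if a.shape==(3,3) else (R.from_quat(a) if a.size==4 else R.from_euler('xyz',a,degrees=True)).as_matrix()
def cloud(m,d):
    v,u=np.mgrid[0:400,0:640]
    P=np.stack([(u-m["cx"])/m["fx"]*d,(v-m["cy"])/m["fy"]*d,d],-1)
    return P@Rm(m).T+np.array(m["xyz"])
def save(n,p,scale=1):
    p=p[...,::-1]; cv2.imwrite("pics/"+n,cv2.resize(p,None,fx=scale,fy=scale))
E
python3 - <<'E'
from h import *
o=monitor.get_obs(); print({k:np.round(v,3) for k,v in o.items()})
for n in("top","scene"):
    m,p,d=look(n); print(n,m); save(n+"0.png",p,1.25)
    W=cloud(m,d); np.save(n+"W.npy",W); np.save(n+"P.npy",p)
    for t in("stamp","jig","cam_lever","lever_knob","round_stamp","baren","ink_jar","glue_bottle"):
        for r in regions_of(n,t)[:3]:
            q=r["pixels"]; w=W[q&(d>0)]
            print(t,round(r["p"],2),np.round(r["pixel"]),q.sum(),np.round(np.median(w,0),3),np.round(np.percentile(w,98,axis=0),3), np.round(p[q].mean(0)))
E
```

```text
{'time_s': np.float64(0.0), 'qpos': array([-64.968,  18.437,  -4.016,  83.176,   1.295,  78.541,  -3.261]), 'joint_velocities': array([-0.069,  0.02 ,  0.008,  0.006,  0.005, -0.037, -0.038]), 'effort': array([ 1.0000e-03, -4.9129e+01, -4.0400e-01, -3.1252e+01, -6.4000e-02,
        4.4000e-02,  0.0000e+00]), 'tool_pos': array([0.267, 0.592, 0.24 ]), 'tool_rot': array([-177.193,   89.892, -111.416]), 'force': array([-0.166, -0.235,  0.566]), 'wrist_torque': array([-0.023,  0.041, -0.016]), 'grip_width': np.float64(0.087)}
top {'fx': 387.3084146532468, 'fy': 387.3084146532468, 'cx': 328.8347309869804, 'cy': 194.5335870708438, 'xyz': array([ 0.45115868, -0.02044565,  0.98955543]), 'attitude': array([-173.93705359,   -0.88735883,  -89.3853923 ])}
stamp 0.82 [186. 201.] 1703 [0.534 0.312 0.023] [0.597 0.363 0.058] [175. 139.  97.]
stamp 0.81 [342. 272.] 1591 [ 0.359 -0.069  0.023] [ 0.414 -0.014  0.059] [203. 123.  55.]
stamp 0.63 [176. 272.] 1781 [0.366 0.33  0.023] [0.422 0.393 0.059] [190. 121.  56.]
jig 0.97 [306. 182.] 6696 [0.586 0.021 0.011] [0.691 0.158 0.043] [189. 159. 122.]
cam
[... 1231 characters left out ...]
] 5959 [0.605 0.023 0.011] [0.7   0.162 0.052] [204. 168. 126.]
cam_lever 0.89 [301. 209.] 762 [ 0.585 -0.041  0.035] [ 0.626 -0.001  0.098] [156. 139. 130.]
cam_lever 0.57 [318. 296.] 809 [0.808 0.091 0.1  ] [0.824 0.115 0.151] [179. 154. 131.]
lever_knob 0.84 [306. 213.] 753 [ 0.584 -0.04   0.035] [ 0.626 -0.     0.098] [156. 139. 131.]
round_stamp 0.71 [414. 300.] 782 [0.713 0.287 0.021] [0.74  0.321 0.069] [182. 137.  96.]
baren 0.96 [186. 198.] 1148 [ 0.657 -0.348  0.022] [ 0.694 -0.302  0.069] [162.  76.  58.]
ink_jar 0.92 [218. 138.] 602 [ 0.457 -0.357  0.054] [ 0.475 -0.335  0.077] [96. 92. 84.]
glue_bottle 0.76 [318. 297.] 829 [0.808 0.092 0.099] [0.824 0.115 0.151] [179. 154. 131.]
```

View pics/top0.png

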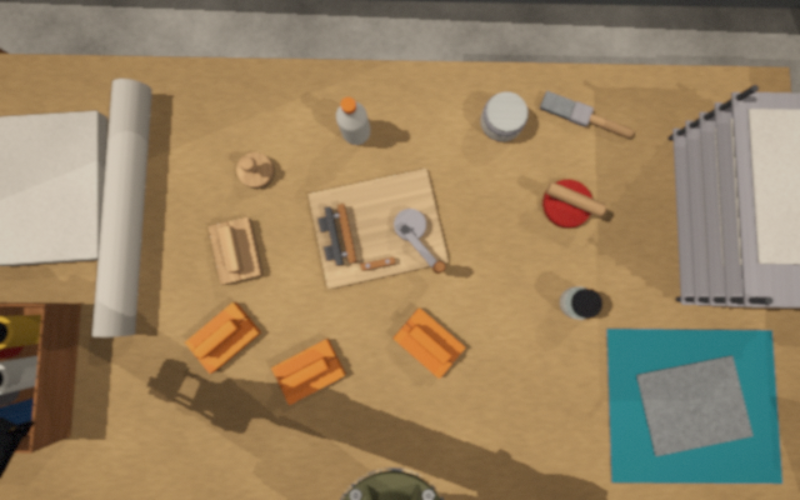

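Run:
```python
from h import *
p=np.load("topP.npy"); c=p[130:330,100:420]; save("crop.png",c,2.5)
W=np.load("topW.npy")
def rect(sel,nm):
    q=W[sel][:,:2].astype(np.float32); r=cv2.minAreaRect((q*1000)); print(nm,len(q),np.round(r[0],1),np.round(r[1],1),round(r[2],1), np.round(np.median(q,0)*1000,1))
x,y,z=W[...,0],W[...,1],W[...,2]
near=lambda cx,cy,r:(np.hypot(x-cx,y-cy)<r)
rect(near(.534,.312,.1)&(z>.018)&(z<.03),"base"); rect(near(.534,.312,.1)&(z>.05)&(z<.064),"rib")
rect(near(.586,.03,.2)&(z>.006)&(z<.017),"board");
rect(near(.586,.03,.17)&(z>.037)&(z<.048),"arm"); rect(near(.586,.03,.17)&(z>.093)&(z<.105),"knobtop")
rect(near(.586,.03,.2)&(z>.031)&(z<.0365),"fence+disc24..")
rect(near(.586,.03,.2)&(z>.026)&(z<.031),"endstop z30")
```

```text
base 1069 [536.1 320.6] [119.9  81.1] 14.8 [533.5 308.6]
rib 387 [535.9 320.1] [88.9 25.3] 13.9 [535.5 319. ]
board 6039 [587.4  36.3] [315.  310.7] 59.9 [593.2  36.7]
arm 286 [565.1  26.1] [219.9 105.2] 86.9 [551.  -41.8]
knobtop 68 [504. -85.] [19.6 19.9] 45.7 [503.9 -84.8]
fence+disc24.. 843 [645.9  46.2] [276.4 195.4] 8.5 [587.1  89. ]
endstop z30 266 [584.4  35.9] [391.7 186. ] 15.8 [521.8  35.6]
```

View pics/crop.png

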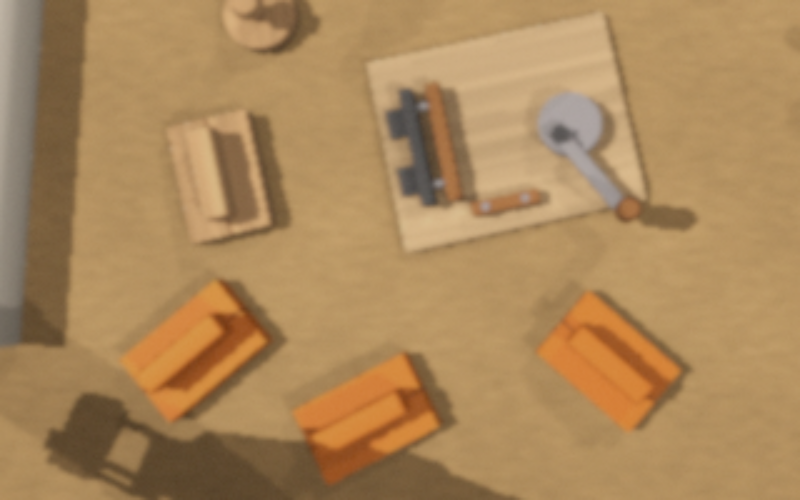

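The top picture shows four candidates for the stamp. The beige one is at pixel (186,201); three orange ones are at (176,272), (245,297) and (342,272). I choose the beige one, since the crop shows wood colour, a seam and a rib. In the jig the fence is on the left, the end stop is toward the robot, and the lever knob is at about (351,213).

```bash
cat >> h.py <<'E'
def jigfit(W,mask):
    """board region -> jig origin & yaw; points projected at their own height"""
    q=W[mask&(W[...,2]>.004)&(W[...,2]<.06)][:,:2]*1000
    r=cv2.minAreaRect(q.astype(np.float32)); return r
def tooldelta(target,yaw_down,o=None):
    """world target TCP + desired jaw-axis direction (deg, mod 180) -> tool shift & turn about tool x"""
    o=o or monitor.get_obs(); T=R.from_euler('xyz',o["tool_rot"],degrees=True).as_matrix()
    s=T.T@(np.array(target)-o["tool_pos"])
    jz=T[:,2]; a=np.degrees(np.arctan2(jz[1],jz[0])); dw=(yaw_down-a+90)%180-90
    return np.round(s,4), round(-dw*np.sign(-T[2,0]),2), np.round(T,2).tolist()
E
python3 - <<'E'
from h import *
for n in("top","scene"):
    m,p,d=look(n); W=cloud(m,d)
    r=regions_of(n,"jig")[0]; q=r["pixels"]&(d>0)
    b=q&(abs(W[...,2]-.011)<.003); 
    k=cv2.morphologyEx(b.astype(np.uint8),cv2.MORPH_OPEN,np.ones((3,3)))>0
    h=W[k][:,:2]*1000; print(n,cv2.minAreaRect(h.astype(np.float32)), np.median(W[k][:,2]))
    if n=="top":
        for nm,lo,hi in(("30",.026,.0325),("36",.0335,.039),("42",.04,.046)):
            b=(q&(W[...,2]>lo)&(W[...,2]<hi)).astype(np.uint8)
            c,l,s,_=cv2.connectedComponentsWithStats(b)
            for i in range(1,c):
                if s[i,4]>25: r=cv2.minAreaRect((W[l==i][:,:2]*1000).astype(np.float32)); print(nm,s[i,4],np.round(r[0],1),np.round(r[1],1),round(r[2],1))
print(tooldelta([.536,.320,.25],104.3))
E
```

```text
top ((587.3704223632812, 35.31602478027344), (199.29922485351562, 249.33056640625), 13.1388521194458) 0.010766317390475844
30 164 [600.6 -37.3] [62.1 40.5] 50.2
30 139 [513.1  33. ] [13.7 68.5] 12.8
42 174 [550.5 -45.4] [100.2  17.6] 41.3
scene ((590.55322265625, 35.730560302734375), (200.42327880859375, 249.45762634277344), 13.67319107055664) 0.010838615458128031
(array([-0.0084, -0.3575, -0.1383]), np.float64(-38.52), [[0.0, -0.91, 0.41], [0.0, 0.41, 0.91], [-1.0, -0.0, 0.0]])
```

>>> step_arm(deltas=[[1,-0.001,-0.04,-0.016,-5],[1,-0.002,-0.09,-0.035,-10],[1,-0.004,-0.15,-0.056,-16],[1,-0.005,-0.21,-0.08,-22],[1,-0.006,-0.27,-0.103,-28],[1,-0.007,-0.32,-0.123,-34],[1,-0.008,-0.35,-0.135,-38],[1,-0.0084,-0.3575,-0.1383,-38.5],[1,-0.0084,-0.3575,-0.1383,-38.5]])

```text
time_s: 2.22
tool_pos: [0.5353, 0.3209, 0.2499]
tool_rot: [25.0, 89.9, 129.2]
force: [-0.9, 0.4, 0.1]
grip_width: 0.0871
```

Run:
```python
from h import *
m,p,d=look("wrist"); print(m["xyz"],m["attitude"]); save("w1.png",p)
W=cloud(m,d); x,y,z=W[...,0],W[...,1],W[...,2]
near=np.hypot(x-.536,y-.32)<.085
for lo,hi in((.018,.03),(.05,.064)):
    s=near&(z>lo)&(z<hi)&(d>0); print(s.sum(),cv2.minAreaRect((W[s][:,:2]*1000).astype(np.float32)),np.median(z[s]) if s.any() else 0)
print(tooldelta([.536,.320,.05],104.3))
```

```text
[0.45353978 0.29946183 0.3939949 ] [ 1.62183184e+02 -3.75125688e-02  1.04168786e+02]
3735 ((537.5152587890625, 320.8033142089844), (120.0080795288086, 80.05908203125), 14.483488082885742) 0.02468419763767049
1347 ((536.7815551757812, 320.41357421875), (88.13351440429688, 23.592554092407227), 14.683321952819824) 0.05856330343854599
(array([ 0.1999, -0.001 , -0.0024]), np.float64(0.06), [[-0.0, -0.97, -0.25], [0.0, -0.25, 0.97], [-1.0, 0.0, 0.0]])
```

View pics/w1.png

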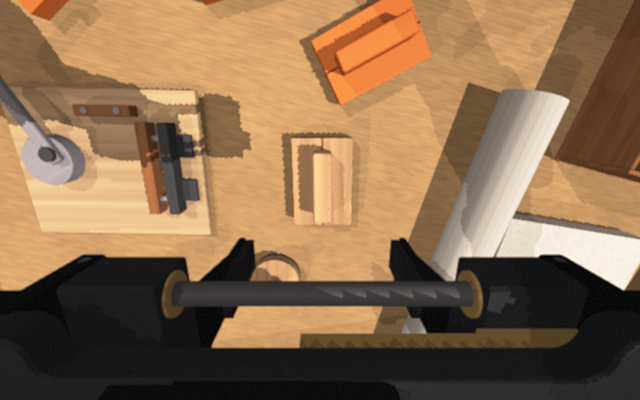

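The wrist picture shows the beige stamp with its dark seam at (320,180), clear of neighbours. The round stamp is near (275,268). I'll grasp it now.

>>> step_arm(deltas=[[1,0.05,-0.0018,-0.001,-0.3],[1,0.1,-0.0018,-0.001,-0.3],[1,0.15,-0.0018,-0.001,-0.3],[1,0.18,-0.0018,-0.001,-0.3],[1,0.2,-0.0018,-0.001,-0.3],[1,0.2,-0.0018,-0.001,-0.3],[-1,0.2,-0.0018,-0.001,-0.3],[-1,0.2,-0.0018,-0.001,-0.3],[-1,0.2,-0.0018,-0.001,-0.3],[-1,0.2,-0.0018,-0.001,-0.3],[-1,0.2,-0.0018,-0.001,-0.3]], newtons=25)

```text
time_s: 3.65
tool_pos: [0.5381, 0.3194, 0.0502]
tool_rot: [-70.1, 90.0, 34.5]
force: [-0.5, 0.5, -0.3]
grip_width: 0.0449
```

Run:
```python
from h import *
o=monitor.get_obs(); print(o["grip_width"],o["tool_pos"],o["force"])
```

```text
0.04490510551743783 [0.53812131 0.31941859 0.05015432] [-0.49557351  0.51390219 -0.28959591]
```

Still closing. I'll finish closing, then lift.

>>> step_arm(deltas=[[-1,0,0,0,0],[-1,0,0,0,0],[-1,0,0,0,0],[-1,0,0,0,0],[-1,0,0,0,0],[-1,0,0,0,0],[-1,-0.03,0,0,0],[-1,-0.06,0,0,0],[-1,-0.09,0,0,0],[-1,-0.12,0,0,0],[-1,-0.12,0,0,0]])

```text
time_s: 5.03
tool_pos: [0.5394, 0.3193, 0.1718]
tool_rot: [-82.9, 89.8, 21.6]
force: [0.1, -0.4, -3.3]
grip_width: 0.0238
```

Run:
```python
from h import *
for n in("top","wrist"):
    m,p,d=look(n); W=cloud(m,d); z=W[...,2]
    if n=="wrist": save("w2.png",p)
    r=regions_of(n,"jig"); 
    print(n,[(round(i["p"],2),i["pixels"].sum()) for i in r])
    if r:
        q=r[0]["pixels"]&(d>0)&(abs(z-.0115)<.004)
        q=cv2.morphologyEx(q.astype(np.uint8),cv2.MORPH_OPEN,np.ones((3,3)))>0
        print(cv2.minAreaRect((W[q][:,:2]*1000).astype(np.float32)))
o=monitor.get_obs(); print(o["grip_width"],o["tool_pos"],o["force"])
# stamp in hand, wrist view: relative to tool
s=(d>0)&(np.hypot(W[...,0]-.537,W[...,1]-.32)<.09)
for lo,hi in((.135,.15),(.17,.184)):
    k=s&(z>lo)&(z<hi); print(k.sum(), cv2.minAreaRect((W[k][:,:2]*1000).astype(np.float32)) if k.sum()>10 else 0, np.median(z[k]))
```

```text
top [(0.67, np.int64(6695)), (0.49, np.int64(660))]
((587.6852416992188, 35.685646057128906), (199.72189331054688, 248.86395263671875), 13.237147331237793)
wrist []
0.023902419575306536 [0.53690679 0.3184517  0.16751785] [ 0.02571825  0.5372486  -3.85613465]
9026 ((537.5275268554688, 317.5914611816406), (120.14622497558594, 80.12227630615234), 14.475399017333984) 0.14324580175464252
5409 ((536.1599731445312, 315.33477783203125), (88.35301208496094, 45.58090591430664), 2.0722968578338623) 0.1770759562517296
```

Run:
```python
from h import *
print(tooldelta([.589,.0375,.27],103.3)[:2])
```

```text
(array([-0.102 ,  0.0206, -0.2852]), np.float64(1.27))
```

>>> step_arm(deltas=[[-1,-0.04,0.001,-0.015,0],[-1,-0.07,0.004,-0.055,0.3],[-1,-0.1,0.008,-0.105,0.6],[-1,-0.102,0.012,-0.16,0.9],[-1,-0.102,0.016,-0.215,1.2],[-1,-0.102,0.019,-0.26,1.27],[-1,-0.102,0.0206,-0.28,1.27],[-1,-0.102,0.0206,-0.2852,1.27],[-1,-0.102,0.0206,-0.2852,1.27],[-1,-0.102,0.0206,-0.2852,1.27],[-1,-0.102,0.0206,-0.2852,1.27]])

```text
time_s: 6.6
tool_pos: [0.5897, 0.0399, 0.2719]
tool_rot: [-6.1, 90.0, 97.4]
force: [-0.0, -0.3, -3.2]
grip_width: 0.0238
```

Run:
```python
from h import *
m,p,d=look("wrist"); W=cloud(m,d); z=W[...,2]; save("w2.png",p)
o=monitor.get_obs(); print(o["grip_width"],o["tool_pos"],o["force"],tooldelta([.589,.0375,.27],103.3,o)[:2])
s=(d>0)&(np.hypot(W[...,0]-.588,W[...,1]-.037)<.09); k=s&(z>.235)&(z<.252); print("base",cv2.minAreaRect((W[k][:,:2]*1000).astype(np.float32)),np.median(z[k]))
a=np.radians(13.3); J=np.stack([(W[...,0]-.589)*np.cos(a)+(W[...,1]-.0356)*np.sin(a),-(W[...,0]-.589)*np.sin(a)+(W[...,1]-.0356)*np.cos(a)],-1)*1000
near=(d>0)&(abs(J[...,0])<115)&(abs(J[...,1])<140)
np.save("J.npy",J)
for nm,lo,hi in(("12",.008,.016),("30",.027,.0325),("36",.0335,.039),("42",.04,.046),("99",.094,.103)):
    b=(near&(z>lo)&(z<hi)).astype(np.uint8); c,l,st,_=cv2.connectedComponentsWithStats(b)
    for i in range(1,c):
        if st[i,4]>60:
            q=J[l==i]; r=cv2.minAreaRect(q.astype(np.float32)); print(nm,st[i,4],np.round(r[0],1),np.round(r[1],1),round(r[2],1),"ext",np.round(np.percentile(q,[1,99],axis=0),1).tolist())
```

```text
0.023726207348994825 [0.5897299  0.03947091 0.27196504] [ 0.20872737  0.15539189 -3.57636141] (array([ 0.002 ,  0.0012, -0.0017]), np.float64(0.11))
base ((589.9171142578125, 38.99879455566406), (120.15835571289062, 80.42827606201172), 13.301255226135254) 0.24672262250287497
12 2784 [  -0.4 -102. ] [ 45.8 198.8] 89.8 ext [[-95.9, -124.2], [96.6, -84.9]]
12 6909 [-1.1 17.8] [214.9 198.4] 89.6 ext [[-99.8, -78.1], [91.6, 123.8]]
30 542 [-72.9  15.5] [12.8 69.2] 0.1 ext [[-79.3, -19.0], [-66.5, 49.7]]
36 213 [-46.8  62.5] [25.1 14. ] 1.1 ext [[-59.3, 55.6], [-34.3, 69.3]]
36 415 [ 0.1 89.5] [118.9  14.1] 0.0 ext [[-59.3, 82.7], [55.6, 96.4]]
36 205 [-17.4 -86.2] [17.1 52.9] 69.6 ext [[-39.4, -95.6], [8.7, -71.9]]
42 744 [-66.9 -75.8] [79.7 16.2] 27.1 ext [[-102.1, -97.1], [-35.1, -53.8]]
99 316 [-106.6  -97.5] [16.5 21.5] 0.9 ext [[-114.8, -106.9], [-98.3, -87.2]]
```

View pics/w2.png

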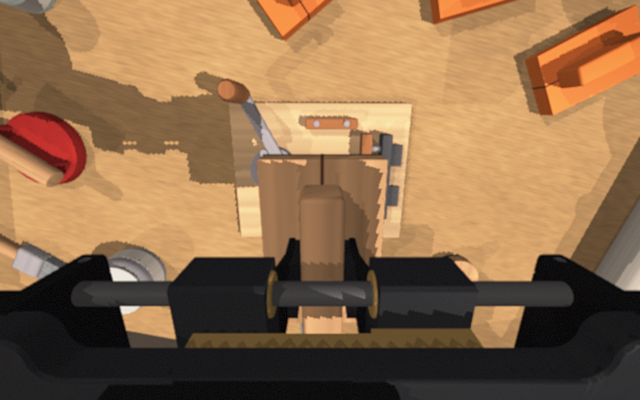

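The stamp is held square above the jig. In the picture the knob is at (232,90), the end stop at (330,123) and the fence at (385,150). My jig frame agrees with the wrist camera to under 1 mm, and the fence face is at about y=55.3. Lowering.

>>> step_arm(deltas=[[-1,0.04,0,0.002,0],[-1,0.09,0,0.002,0],[-1,0.14,0,0.002,0],[-1,0.175,0,0.002,0],[-1,0.195,0,0.002,0],[-1,0.202,0,0.002,0],[-1,0.202,0,0.002,0],[-1,0.202,0,0.002,0]])

```text
time_s: 7.65
tool_pos: [0.5919, 0.0455, 0.0743]
tool_rot: [-56.2, 89.5, 47.3]
force: [-3.7, 6.2, 12.8]
grip_width: 0.0271
```

```bash
cat > st.py <<'E'
from h import *
m,p,d=look("wrist"); W=cloud(m,d); z=W[...,2]
o=monitor.get_obs(); print(round(o["grip_width"],4),np.round(o["tool_pos"],4),np.round(o["force"],2))
a=np.radians(13.3); J=np.stack([(W[...,0]-.589)*np.cos(a)+(W[...,1]-.0356)*np.sin(a),-(W[...,0]-.589)*np.sin(a)+(W[...,1]-.0356)*np.cos(a)],-1)*1000
near=(d>0)&(abs(J[...,0])<150)&(abs(J[...,1])<140)
for nm,lo,hi in(("12",.008,.016),("36",.0335,.048),("99",.094,.103)):
    b=(near&(z>lo)&(z<hi)).astype(np.uint8); c,l,st,_=cv2.connectedComponentsWithStats(b)
    for i in range(1,c):
        if st[i,4]>80:
            q=J[l==i]; r=cv2.minAreaRect(q.astype(np.float32)); print(nm,st[i,4],"z",round(float(np.median(z[l==i])),4),np.round(r[0],1),np.round(r[1],1),round(r[2],1),"ext",np.round(np.percentile(q,[1,99],axis=0),1).tolist())
E
python3 st.py
```

```text
0.0274 [0.5918 0.0455 0.0743] [-3.19  7.59 12.88]
12 5444 z 0.0128 [ -23.1 -104.9] [ 39.1 154.2] 89.7 ext [[-96.4, -123.8], [45.9, -89.8]]
12 19433 z 0.0127 [-31.7  15.3] [220.  136.8] 89.8 ext [[-99.5, -85.5], [19.1, 123.7]]
12 619 z 0.0128 [-1.2 80.5] [64.   6.3] 0.0 ext [[-32.8, 77.5], [29.7, 83.4]]
12 127 z 0.0127 [92.5 35.3] [13.7 13.9] 0.4 ext [[86.2, 28.4], [99.3, 42.0]]
12 123 z 0.0127 [ 95. -17.] [ 8.8 16.4] 0.1 ext [[91.0, -25.2], [99.4, -8.9]]
36 8810 z 0.0404 [-50.  -69.6] [138.3  57. ] 3.2 ext [[-110.5, -95.2], [16.8, -40.9]]
36 584 z 0.0422 [-59.    4.4] [80.6  1.9] 89.0 ext [[-60.0, -34.3], [-57.6, 43.2]]
36 2283 z 0.0362 [-20.6  62.7] [14.5 78.5] 89.8 ext [[-59.4, 55.7], [17.0, 69.5]]
36 2285 z 0.0366 [-20.5  89.4] [14.5 78.6] 89.7 ext [[-59.3, 82.6], [16.8, 96.1]]
36 514 z 0.0467 [-0.1 39. ] [12.  43.9] 88.3 ext [[-19.8, 33.5], [20.2, 45.1]]
99 3418 z 0.0993 [-108.3  -96.2] [22.1 21.2] 27.6 ext [[-118.6, -105.6], [-98.3, -86.4]]
99 238 z 0.0982 [ -5.1 -10.4] [13.8  5.3] 62.2 ext [[-7.0, -17.0], [-2.5, -5.6]]
99 242 z 0.0985 [-5.1 26.3] [ 5.1 13.5] 28.3 ext [[-7.1, 21.5], [-2.1, 32.9]]
```

Run:
```python
from h import *
m,p,d=look("wrist"); m2,p2,d2=look("scene")
a=cv2.resize(p,(800,500)); b=cv2.resize(p2[130:300,210:430],None,fx=2.6,fy=2.6)
save("w3.png",p,1.25); save("s3.png",p2[150:280,240:410],4.5)
```

```text
(no output)
```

View pics/w3.png

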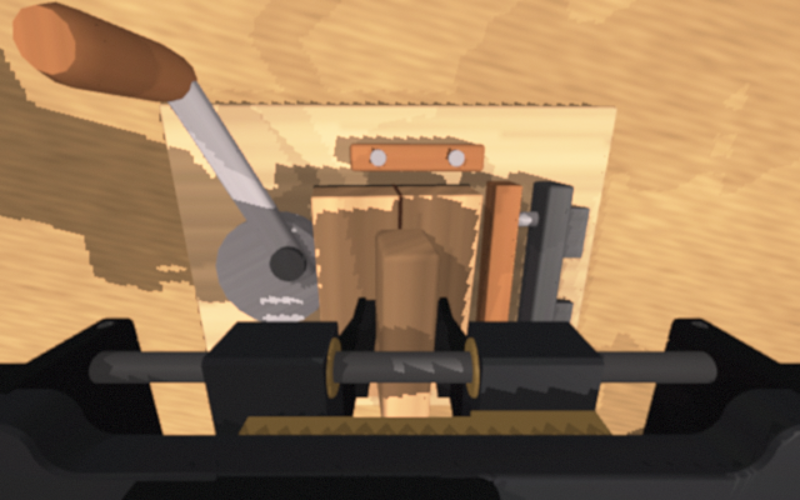

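View pics/s3.png

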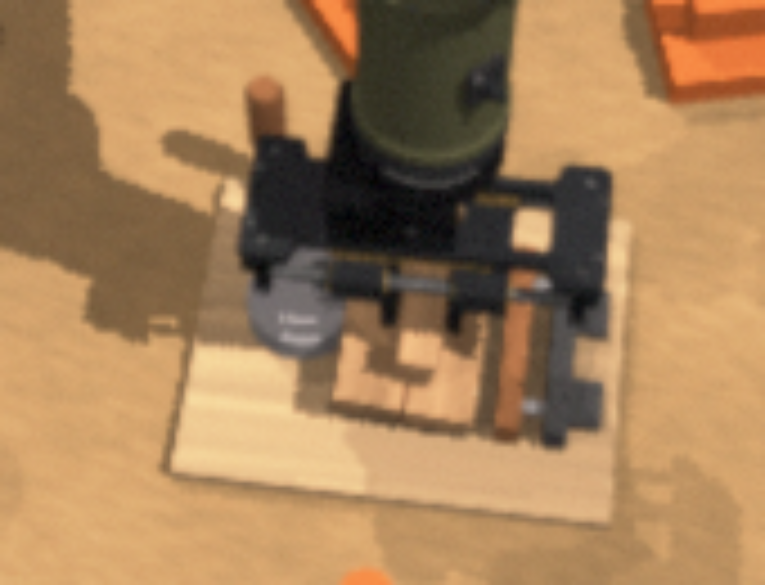

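Run:
```python
from h import *
m,p,d=look("wrist"); W=cloud(m,d); z=W[...,2]
a=np.radians(13.3); J=np.stack([(W[...,0]-.589)*np.cos(a)+(W[...,1]-.0356)*np.sin(a),-(W[...,0]-.589)*np.sin(a)+(W[...,1]-.0356)*np.cos(a)],-1)*1000
for x0 in(-55,-40,-20,-10):
    for y in range(-72,60,3):
        s=(d>0)&(abs(J[...,0]-x0)<3)&(abs(J[...,1]-y)<1.5)
        if s.any(): print(y,"%.1f"%(1000*np.median(z[s])),end="; ")
    print("| x0",x0)
print(monitor.get_obs()["wrist_torque"])
s=(d>0)&(z>.030)&(z<.0355)&(J[...,1]<-30)
q=J[s]; print(len(q),np.round(np.percentile(q,[0.5,99.5],axis=0),1)); r=cv2.minEnclosingCircle(q.astype(np.float32)); print(r)
```

```text
-72 42.7; -69 42.4; -66 42.2; -63 40.9; -60 37.7; -57 12.6; -54 12.7; -51 12.8; -48 12.9; -45 12.8; -42 12.1; -39 13.0; -36 12.8; -33 63.0; -30 63.3; -27 62.8; -24 62.5; -21 61.7; -18 61.3; -15 60.9; -12 60.4; -9 59.7; -6 59.3; -3 58.9; 0 58.5; 3 58.1; 6 57.7; 9 56.8; 12 56.6; 15 55.9; 18 55.3; 21 55.2; 24 54.3; 27 54.0; 30 53.5; 33 53.0; 36 52.6; 39 52.1; 42 51.4; 45 50.8; 48 12.9; 51 12.5; 54 12.5; 57 30.4; | x0 -55
-72 42.5; -69 42.5; -66 42.8; -63 42.7; -60 42.5; -57 41.7; -54 37.5; -51 27.3; -48 19.8; -45 12.8; -33 62.2; -30 61.9; -27 61.7; -24 61.2; -21 60.6; -18 59.9; -15 59.6; -12 59.0; -9 58.6; -6 58.0; -3 65.2; 0 76.7; 3 79.3; 6 78.6; 9 78.5; 12 77.6; 15 76.9; 18 77.8; 21 76.4; 24 53.5; 27 53.0; 30 52.4; 33 52.1; 36 51.5; 39 50.8; 42 50.5; 45 49.9; 54 12.8; 57 30.0; | x0 -40
-72 143.5; -69 145.3; -66 168.1; -63 168.2; -60 168.1; -57 165.4; -54 165.1; -51 165.2; -48 165.1; -45 164.7; -42 165.1; -39 166.1; -36 164.6; -33 164.1; -30 164.7; -27 162.9; -24 162.9; -21 162.5; -18 162.7; -15 163.0; -12 162.4; -9 163.2; -6 164.6; -3 164.9; 0 164.4; 3 164.3; 6 164.4; 9 164.5; 12 164.5; 15 164.4; 18 164.5; 21 164.4; 24 163.6; 27 161.6; 30 162.1; 33 161.9; 36 162.2; 39 162.5; 42 162.2; 45 162.6; 48 162.6; 51 162.8; 54 164.3; 57 165.3; | x0 -20
-72 137.4; -69 133.8; -66 34.9; -63 34.8; -60 35.4; -57 47.6; -54 47.8; -51 46.9; -48 42.8; -45 41.3; -42 34.9; -39 149.1; -36 149.2; -33 59.5; -30 58.9; -27 58.4; -24 57.9; -21 57.5; -18 57.0; -15 56.6; -12 129.7; -9 128.5; -6 55.3; -3 73.3; 0 87.6; 3 88.3; 6 87.8; 9 87.2; 12 87.0; 15 86.3; 18 85.8; 21 85.1; 27 133.1; 30 49.4; 33 48.9; 36 48.5; 39 48.0; 42 47.7; 45 47.0; 54 12.5; 57 31.1; | x0 -10
[ 1.13433472  0.77225747 -0.08569862]
3557 [[-39.6 -94.8]
 [ 18.3 -40.3]]
((-47.1044921875, -71.2737045288086), 68.28498840332031)
```

The picture shows the stamp tilted in the grip, with its cam-side edge resting on the disc near (315,250). I'll lift before measuring the disc properly.

>>> step_arm(deltas=[[-1,-0.02,0,0,0],[-1,-0.05,0,0,0],[-1,-0.07,0,0,0],[-1,-0.07,0,0,0],[-1,-0.07,0,0,0]])

```text
time_s: 8.48
tool_pos: [0.5888, 0.0405, 0.139]
tool_rot: [77.0, 89.9, -179.7]
force: [0.3, 0.8, -3.5]
grip_width: 0.0236
```

```bash
cat > disc.py <<'E'
from h import *
from scipy.optimize import least_squares
def toJ(W):
    a=np.radians(13.3); return np.stack([(W[...,0]-.589)*np.cos(a)+(W[...,1]-.0356)*np.sin(a),-(W[...,0]-.589)*np.sin(a)+(W[...,1]-.0356)*np.cos(a)],-1)*1000
def rep(nm,p,W,d):
    J=toJ(W); z=W[...,2]; hsv=cv2.cvtColor(p,cv2.COLOR_RGB2HSV)
    g=(d>0)&(hsv[...,1]<60)&(z>.028)&(z<.0385)&(J[...,1]<-15)&(J[...,1]>-120)&(abs(J[...,0])<60)
    q=J[g]; print(nm,"disc",len(q),np.round(np.percentile(q,[1,99],axis=0),1).tolist(),np.round(np.median(z[g]),4))
    h=(d>0)&(z>.0445)&(z<.056)&(abs(J[...,0])<40)&(J[...,1]<-25)&(J[...,1]>-80)
    if h.any(): print("  hub",h.sum(),np.round(np.median(J[h],0),1),np.round(np.median(z[h]),4))
    k=(d>0)&(z>.095)&(z<.103)&(J[...,1]<-60)&(J[...,0]<-60)&(J[...,0]>-140)&(J[...,1]>-150)
    if k.any(): print("  knob",k.sum(),np.round(J[k].mean(0),1))
    ar=(d>0)&(abs(z-.0425)<.0025)&(J[...,0]<-30)&(J[...,0]>-92)&(J[...,1]<-40)&(J[...,1]>-110)
    if ar.sum()>20:
        vx,vy,x0,y0=cv2.fitLine(J[ar].astype(np.float32),cv2.DIST_HUBER,0,.01,.01).ravel(); print("  arm ang",np.degrees(np.arctan2(vy,vx))%180,"y at x=-20:",y0+(-20-x0)*vy/vx)
if __name__=="__main__":
    rep("top0",np.load("topP.npy"),np.load("topW.npy"),np.ones((400,640)))
    rep("scene0",np.load("sceneP.npy"),np.load("sceneW.npy"),np.ones((400,640)))
    m,p,d=look("wrist"); W=cloud(m,d); rep("wrist",p,W,d)
    o=monitor.get_obs(); print(o["tool_pos"],o["grip_width"],o["force"])
    z=W[...,2]; J=toJ(W); t=o["tool_pos"][2]
    s=(d>0)&(abs(J[...,0]+20)<45)&(abs(J[...,1])<60)&(z>t-.05)&(z<t-.005)
    q=np.c_[J[s],z[s]*1000]; A=np.c_[q[:,:2],np.ones(len(q))]; c=np.linalg.lstsq(A,q[:,2],rcond=None)[0]; print("base plane slopes deg",np.degrees(c[:2]),cv2.minAreaRect(J[s].astype(np.float32)))
E
python3 disc.py
```

```text
top0 disc 411 [[-48.3, -93.4], [17.3, -34.8]] 0.033
  hub 24 [-21.  -51.6] 0.046
  knob 58 [-110.5  -97.5]
  arm ang 31.641806 y at x=-20: -47.285896
scene0 disc 357 [[-56.6, -93.5], [22.7, -34.6]] 0.033
  hub 24 [-17.5 -50.8] 0.0466
  knob 34 [-106.3  -97.6]
  arm ang 30.1184 y at x=-20: -50.683144
wrist disc 1874 [[-37.8, -94.1], [19.2, -56.5]] 0.0348
  hub 132 [-20.3 -56.1] 0.0479
  knob 1097 [-108.5  -95.8]
  arm ang 27.98919 y at x=-20: -50.66262
[0.5884855  0.04034143 0.13859597] 0.023804981547307803 [ 0.20950859  0.00514208 -4.66746308]
base plane slopes deg [ 0.0739256  -0.28301096] ((-24.668689727783203, 3.7839317321777344), (77.39746856689453, 80.55534362792969), 0.015825491398572922)
```

The disc and hub really sit about 11 mm closer to the fence than the text's numbers give with the board centre as origin. All three cameras agree on pivot y≈-51, disc reach ≈-32 and fence 55.4 in my frame. The free middle for the stamp is therefore y≈12 in my frame, which is within limits for either reading of the origin.

>>> step_arm(deltas=[[-1,0,-0.003,0.0085,0],[-1,0.015,-0.003,0.0085,0],[-1,0.035,-0.003,0.0085,0],[-1,0.048,-0.003,0.0085,0],[-1,0.05,-0.003,0.0085,0],[-1,0.05,-0.003,0.0085,0],[-1,0.05,-0.003,0.0085,0]])

```text
time_s: 9.4
tool_pos: [0.591, 0.0492, 0.0908]
tool_rot: [-92.3, 89.9, 11.0]
force: [0.9, -0.7, -3.5]
grip_width: 0.0235
```

```bash
cat > gap.py <<'E'
from disc import *
m,p,d=look("wrist"); W=cloud(m,d); z=W[...,2]; J=toJ(W); o=monitor.get_obs(); t=o["tool_pos"][2]
print(np.round(o["tool_pos"],4),np.round(o["grip_width"],4),np.round(o["force"],1),"toolJ",np.round(toJ(o["tool_pos"]),1))
s=(d>0)&(J[...,0]<-22)&(J[...,0]>-70)&(abs(J[...,1]-12)<46)&(z>t-.035)&(z<t-.016)
q=J[s]; print("base top z",np.median(z[s]),"ext",np.round(np.percentile(q,[.5,99.5],axis=0),1).tolist(),"rect",cv2.minAreaRect(q.astype(np.float32)))
f=(d>0)&(abs(z-.036)<.004)&(J[...,1]>50)&(J[...,1]<75)&(J[...,0]<0); print("fence",np.round(np.percentile(J[f],[1,99],axis=0),1).tolist())
rep("wrist",p,W,d)
E
python3 gap.py
```

```text
[0.591  0.0492 0.0908] 0.0237 [-0.2 -0.4 -4.4] toolJ [ 5.  12.8]
base top z 0.0702224348777698 ext [[-58.1, -27.6], [-22.3, 51.3]] rect ((-40.23986053466797, 11.872016906738281), (80.35750579833984, 36.466880798339844), 89.99315643310547)
fence [[-59.8, 56.6], [-0.8, 69.6]]
wrist disc 3845 [[-39.9, -93.7], [19.2, -37.1]] 0.0348
  hub 530 [-20.9 -51.2] 0.0478
  knob 2286 [-108.4  -95.3]
  arm ang 29.769493 y at x=-20: -48.22518
```

>>> step_arm(deltas=[[-1,0.01,0,0,0],[-1,0.02,0,0,0],[-1,0.027,0,0,0],[-1,0.031,0,0,0],[-1,0.031,0,0,0],[-1,0.031,0,0,0]])

```text
time_s: 10.2
tool_pos: [0.5898, 0.0489, 0.0609]
tool_rot: [65.9, 89.9, 169.1]
force: [-7.9, -1.0, 11.8]
grip_width: 0.0239
```

```bash
python3 gap.py
```

```text
[0.5898 0.0489 0.0609] 0.0237 [-8.3 -0.6 11.6] toolJ [ 3.8 12.8]
base top z 0.036619058012249045 ext [[-69.9, -27.4], [-22.2, 57.6]] rect ((-46.00534439086914, 14.946163177490234), (86.05709075927734, 47.991912841796875), 89.98790740966797)
fence [[-59.6, 50.2], [-0.8, 69.4]]
wrist disc 4646 [[-40.3, -94.0], [11.4, -33.0]] 0.0348
  hub 719 [-20.7 -50.9] 0.0478
  knob 1912 [-106.7  -90.6]
  arm ang 30.22728 y at x=-20: -47.48864
```

```bash
cat > tilt.py <<'E'
from disc import *
def go():
    m,p,d=look("wrist"); W=cloud(m,d); z=W[...,2]; J=toJ(W); o=monitor.get_obs()
    print(np.round(o["tool_pos"],4),np.round(o["grip_width"],4),np.round(o["force"],1),np.round(o["wrist_torque"],2))
    for x0 in(-75,-62,-56,-50,-40,-30,-25):
        print(x0,end=": ")
        for y in(-46,-42,-38,-34,-30,-26,-20,-10,0,12,25,35,44,48,52,54,56,58,62):
            s=(d>0)&(abs(J[...,0]-x0)<2)&(abs(J[...,1]-y)<1)
            print(y,"%.1f"%(1000*np.median(z[s])) if s.any() else "-",end="; ")
        print()
    return p
if __name__=="__main__": save("t.png",go(),1.25)
E
python3 tilt.py
```

```text
[0.5897 0.049  0.0608] 0.0237 [-8.5 -0.2 11.5] [-0.1   1.77 -0.01]
-75: -46 12.7; -42 12.7; -38 12.7; -34 12.6; -30 12.8; -26 12.8; -20 29.1; -10 30.8; 0 31.0; 12 30.6; 25 30.7; 35 32.5; 44 30.8; 48 30.9; 52 -; 54 12.9; 56 13.1; 58 12.7; 62 13.3; 
-62: -46 12.8; -42 12.8; -38 13.0; -34 12.9; -30 12.6; -26 12.8; -20 13.0; -10 12.9; 0 12.9; 12 12.6; 25 12.8; 35 13.0; 44 12.7; 48 12.9; 52 13.0; 54 13.0; 56 12.6; 58 12.7; 62 12.6; 
-56: -46 13.1; -42 12.7; -38 12.9; -34 13.0; -30 13.0; -26 35.1; -20 35.1; -10 34.6; 0 36.0; 12 36.1; 25 33.4; 35 35.0; 44 35.4; 48 34.3; 52 23.6; 54 13.4; 56 26.7; 58 36.3; 62 36.1; 
-50: -46 13.0; -42 12.7; -38 12.9; -34 13.1; -30 -; -26 37.1; -20 37.0; -10 36.8; 0 36.8; 12 37.4; 25 36.9; 35 37.0; 44 36.7; 48 36.7; 52 36.5; 54 -; 56 30.3; 58 36.4; 62 36.2; 
-40: -46 12.9; -42 13.1; -38 12.8; -34 13.1; -30 -; -26 36.8; -20 36.9; -10 36.8; 0 37.6; 12 70.0; 25 37.1; 35 36.6; 44 36.6; 48 36.9; 52 36.3; 54 -; 56 30.6; 58 36.3; 62 36.5; 
-30: -46 127.3; -42 126.9; -38 126.0; -34 13.0; -30 136.4; -26 136.2; -20 136.4; -10 136.2; 0 127.3; 12 126.8; 25 127.5; 35 136.2; 44 136.4; 48 136.3; 52 136.4; 54 136.4; 56 135.9; 58 36.3; 62 127.3; 
-25: -46 129.7; -42 129.9; -38 129.8; -34 13.1; -30 136.5; -26 136.2; -20 136.3; -10 136.2; 0 130.2; 12 129.9; 25 130.3; 35 136.2; 44 136.4; 48 136.1; 52 136.3; 54 136.4; 56 135.7; 58 36.4; 62 130.0;
```

View pics/t.png

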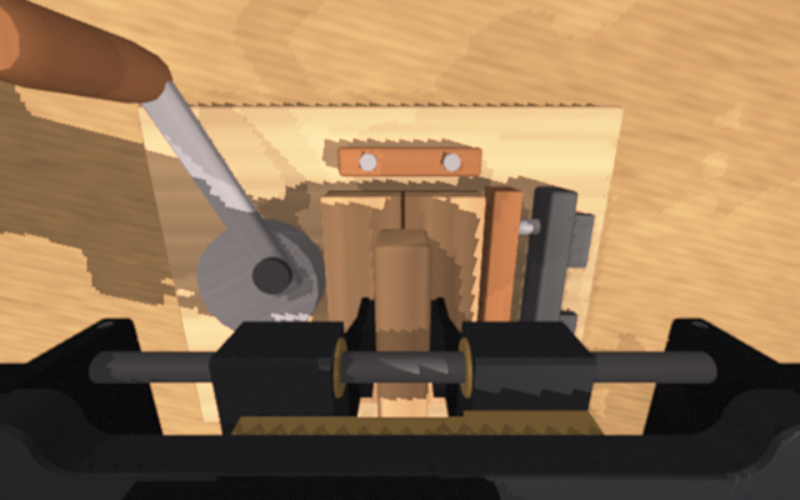

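The stamp lies flat, with its top 24 mm above the board, between disc and fence. In the picture it spans px 322–482. Releasing and rising.

>>> step_arm(deltas=[[0.1,0,0,0,0],[0.1,0,0,0,0],[0.1,0,0,0,0],[0.1,0,0,0,0],[0.1,0,0,0,0],[0.1,-0.02,0,0,0],[0.1,-0.05,0,0,0],[0.1,-0.1,0,0,0],[0.1,-0.14,0,0,0],[0.1,-0.14,0,0,0]])

```text
time_s: 11.55
tool_pos: [0.593, 0.0492, 0.2048]
tool_rot: [-92.7, 89.5, 10.6]
force: [-0.6, 0.9, -0.3]
grip_width: 0.0477
```

```bash
cat > meas.py <<'E'
from disc import *
m,p,d=look("wrist"); W=cloud(m,d); z=W[...,2]; J=toJ(W); o=monitor.get_obs()
print(np.round(o["tool_pos"],4),np.round(o["grip_width"],4),np.round(o["force"],1))
def R_(s,nm):
    q=J[s]
    if len(q)>20: print(nm,len(q),cv2.minAreaRect(q.astype(np.float32)),"ext",np.round(np.percentile(q,[.5,99.5],axis=0),1).tolist(),round(float(np.median(z[s])),4))
ok=(d>0)
R_(ok&(z>.064)&(z<.076)&(abs(J[...,0])<65)&(abs(J[...,1]-15)<30),"rib")
R_(ok&(abs(z-.0365)<.003)&(J[...,0]>-66)&(J[...,0]<66)&(J[...,1]>-30)&(J[...,1]<53),"base")
R_(ok&(abs(z-.036)<.004)&(abs(J[...,0])<66)&(J[...,1]>54)&(J[...,1]<78),"fence")
R_(ok&(abs(z-.036)<.004)&(abs(J[...,0])<66)&(J[...,1]>78)&(J[...,1]<110),"backer")
rep("wrist",p,W,d); save("m%.0f.png"%(10*o["time_s"]),p)
E
python3 meas.py
```

```text
[0.5917 0.0492 0.2022] 0.0481 [-0.2  0.1  0.3]
rib 1901 ((1.8237724304199219, 12.16207218170166), (23.97685432434082, 88.4537124633789), 89.39334106445312) ext [[-42.2, -0.1], [45.4, 23.7]] 0.0706
base 5095 ((2.6135902404785156, 11.843955993652344), (80.172607421875, 120.14722442626953), 89.92440795898438) ext [[-57.3, -27.9], [61.9, 51.4]] 0.0367
fence 1279 ((0.14372634887695312, 62.577842712402344), (14.330684661865234, 119.28375244140625), 89.86715698242188) ext [[-59.4, 55.5], [59.5, 69.5]] 0.0361
backer 1265 ((-0.4650917053222656, 89.37460327148438), (14.513148307800293, 117.99160766601562), 89.8325424194336) ext [[-59.4, 82.3], [57.8, 96.4]] 0.0365
wrist disc 1870 [[-38.2, -93.7], [18.9, -34.0]] 0.0347
  hub 224 [-20.4 -51.5] 0.0478
  knob 587 [-108.6  -96.1]
  arm ang 29.880508 y at x=-20: -48.551662
```

```bash
cat > arc.py <<'E'
from h import *
import sys
a=np.radians(13.3); Pv=np.array([-20.4,-51.3])
def JW(q): return np.array([.589+(q[0]*np.cos(a)-q[1]*np.sin(a))/1000,.0356+(q[0]*np.sin(a)+q[1]*np.cos(a))/1000])
def tgt(th,z): t=np.radians(th); return [*JW(Pv+99.3*np.array([np.cos(t),np.sin(t)])),z]
if __name__=="__main__":
    o=monitor.get_obs(); print(np.round(o["qpos"],1),np.round(o["tool_pos"],4),np.round(o["force"],2))
    z=float(sys.argv[1])
    for th in map(float,sys.argv[2:]): print(th,*tooldelta(tgt(th,z),th+90+13.3,o)[:2])
E
python3 arc.py .2 207; python3 arc.py .075 207
```

```text
[-19.3  12.6  13.9  95.4  -3.2  72.1  98.5] [0.5917 0.0492 0.2022] [-0.16  0.09  0.31]
207.0 [ 0.0016  0.1146 -0.109 ] -27.0
[-19.3  12.6  13.9  95.4  -3.2  72.1  98.5] [0.5917 0.0492 0.2022] [-0.16  0.09  0.31]
207.0 [ 0.1266  0.1153 -0.109 ] -27.0
```

Joint 7 would run out of range going that way, so I'll use the half-turn-equivalent grasp (+153°) instead.

>>> step_arm(deltas=[[-0.2,-0.02,0.01,-0.01,10],[-0.2,-0.02,0.02,-0.02,20],[-0.2,-0.02,0.035,-0.032,30],[-0.2,-0.02,0.05,-0.045,40],[-0.2,-0.02,0.065,-0.06,50],[-0.2,-0.02,0.08,-0.075,60],[-0.2,-0.02,0.095,-0.09,70],[-0.2,-0.015,0.11,-0.1,80],[-0.2,-0.005,0.1146,-0.109,90],[-0.2,0.0016,0.1146,-0.109,100],[-0.2,0.0016,0.1146,-0.109,110],[-0.2,0.0016,0.1146,-0.109,120]])

```text
time_s: 13.1
tool_pos: [0.503, -0.0833, 0.1964]
tool_rot: [-165.4, 89.9, 177.5]
force: [1.2, 0.6, -0.1]
grip_width: 0.0348
```

>>> step_arm(deltas=[[-0.2,0,0,0,10],[-0.2,0,0,0,20],[-0.2,0,0,0,30],[-0.2,0,0,0,33],[-0.2,0,0,0,33],[-0.2,0,0,0,33]])

```text
time_s: 13.85
tool_pos: [0.5035, -0.0833, 0.1969]
tool_rot: [-134.8, 89.9, 175.5]
force: [0.5, 0.5, 0.8]
grip_width: 0.0351
```

```bash
python3 arc.py .2 207; python3 arc.py .075 207
python3 - <<'E'
from disc import *
m,p,d=look("wrist"); W=cloud(m,d); rep("wrist",p,W,d); save("k1.png",p)
print(monitor.get_obs()["grip_width"])
m,p,d=look("top"); W=cloud(m,d); rep("top",p,W,d)
E
```

```text
[-18.9   2.7  26.2 107.   -1.2  70.7 -42. ] [ 0.5035 -0.0833  0.1969] [0.54 0.46 0.82]
207.0 [-0.0031  0.0013  0.0011] 0.06
[-18.9   2.7  26.2 107.   -1.2  70.7 -42. ] [ 0.5035 -0.0833  0.1969] [0.54 0.46 0.82]
207.0 [0.1219 0.0014 0.0012] 0.06
wrist disc 2594 [[-36.5, -93.3], [19.7, -33.6]] 0.0347
  hub 287 [-19.4 -50.9] 0.0478
  knob 397 [-106.7  -96.2]
  arm ang 29.904348 y at x=-20: -48.890038
0.03484778477655644
top disc 406 [[-48.1, -92.8], [17.6, -34.5]] 0.0329
  hub 29 [-22.5 -51.8] 0.0462
  arm ang 34.83127 y at x=-20: -44.07068
```

View pics/k1.png

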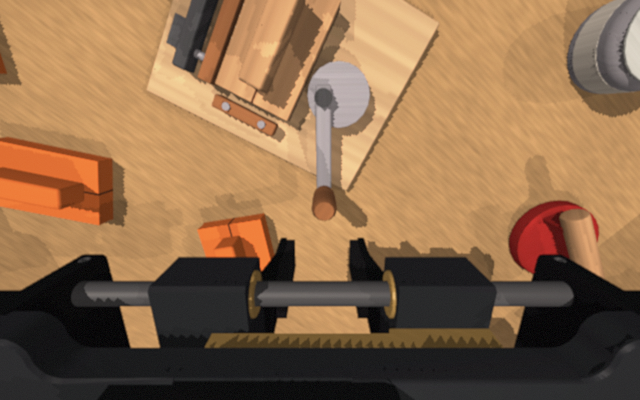

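The picture shows the knob (324,203) centred between the fingers (285/365), with the lever and disc clear. Lowering the fork over the knob.

>>> step_arm(deltas=[[-0.2,0.03,0.0014,0.0012,0],[-0.2,0.07,0.0014,0.0012,0],[-0.2,0.1,0.0014,0.0012,0],[-0.2,0.117,0.0014,0.0012,0],[-0.2,0.122,0.0014,0.0012,0],[-0.2,0.122,0.0014,0.0012,0]])

```text
time_s: 14.7
tool_pos: [0.5063, -0.0834, 0.0759]
tool_rot: [48.9, 89.9, -0.8]
force: [-0.1, 0.6, 0.2]
grip_width: 0.0349
```

```bash
python3 arc.py .075 209 211 213 215 217 219 221 223 225 227 229 231
```

```text
[-17.5  10.9  26.1 114.   -5.7  56.3 -38.3] [ 0.5063 -0.0834  0.0759] [-0.11  0.59  0.16]
209.0 [ 0.0009 -0.0007  0.0026] -1.99
211.0 [ 0.0009 -0.0005  0.0061] -3.99
213.0 [ 0.0009 -0.0002  0.0096] -5.99
215.0 [0.0009 0.0002 0.013 ] -7.99
217.0 [0.0009 0.0008 0.0164] -9.99
219.0 [0.0009 0.0014 0.0198] -11.99
221.0 [0.0009 0.0022 0.0232] -13.99
223.0 [0.0009 0.0031 0.0266] -15.99
225.0 [0.001  0.0041 0.0299] -17.99
227.0 [0.001  0.0053 0.0331] -19.99
229.0 [0.001  0.0065 0.0364] -21.99
231.0 [0.001  0.0078 0.0396] -23.99
```

>>> step_arm(deltas=[[-0.2,0,-0.0005,0.003,-2],[-0.2,0,-0.0005,0.006,-4],[-0.2,0,0,0.0096,-6],[-0.2,0,0,0.013,-8],[-0.2,0,0.001,0.0164,-10],[-0.2,0,0.0014,0.0198,-12],[-0.2,0,0.002,0.0232,-14],[-0.2,0,0.003,0.0266,-16],[-0.2,0,0.004,0.03,-18],[-0.2,0,0.005,0.0331,-20],[-0.2,0,0.0065,0.0364,-22]])

```text
time_s: 16.08
tool_pos: [0.5342, -0.1057, 0.0767]
tool_rot: [127.3, 89.9, 99.7]
force: [-3.6, 2.9, 2.5]
grip_width: 0.035
```

```bash
cat > view.py <<'E'
from disc import *
from arc import Pv
m,p,d=look("wrist"); W=cloud(m,d); z=W[...,2]; J=toJ(W); o=monitor.get_obs()
def ex(s,nm):
    q=J[s]
    if len(q)>20: print(nm,len(q),np.round(np.percentile(q,[.5,50,99.5],axis=0),1).tolist())
ok=d>0
# edges along y at several x columns: stamp fence side edge and fence face
for x0 in(-50,-40,-30,-20,-10,0,10,20,30,40,50):
    c=ok&(abs(J[...,0]-x0)<4)&(abs(z-.0363)<.0035)
    a=J[c&(J[...,1]>0)&(J[...,1]<110)][:,1]
    if len(a)>10: a=np.sort(a); g=np.where(np.diff(a)>1.5)[0]; print(x0,"y min %.1f"%a[0],"gaps",[(round(float(a[i]),1),round(float(a[i+1]),1)) for i in g],"max %.1f"%a[-1])
ex(ok&(z>.066)&(z<.076)&(abs(J[...,0])<65)&(abs(J[...,1]-15)<30),"rib")
h=ok&(z>.0445)&(z<.05)&(np.hypot(J[...,0]+20.4,J[...,1]+51.3)<10)
ex(h,"hub")
hsv=cv2.cvtColor(p,cv2.COLOR_RGB2HSV)
ar=ok&(hsv[...,1]<60)&(abs(z-.0435)<.003)&(np.hypot(J[...,0]+20.4,J[...,1]+51.3)>18)&(np.hypot(J[...,0]+20.4,J[...,1]+51.3)<85)&(J[...,1]<-45)
if ar.sum()>20:
    r=np.median(J[ar],0)-Pv; print("arm angle",round(float(np.degrees(np.arctan2(r[1],r[0]))%360),1),ar.sum())
tj=toJ(o["tool_pos"])-Pv; T=R.from_euler('xyz',o["tool_rot"],degrees=True).as_matrix(); f=np.array(o["force"])
print("tool th %.1f r %.1f z %.4f"%(np.degrees(np.arctan2(tj[1],tj[0]))%360,np.hypot(*tj),o["tool_pos"][2]),"force along tool xyz",np.round(T.T@f,1),"t",round(o["time_s"],2))
save("v.png",p)
E
python3 view.py; python3 arc.py .075 231 233 235 237 239 241 243
```

```text
-50 y min 0.0 gaps [] max 40.7
-40 y min 0.0 gaps [] max 14.8
-30 y min 0.0 gaps [] max 1.8
-20 y min 0.0 gaps [] max 1.7
-10 y min 0.0 gaps [] max 1.8
rib 819 [[-41.7, -0.0], [-35.9, 3.7], [-24.1, 14.4]]
hub 832 [[-28.3, -59.6], [-19.6, -50.9], [-11.0, -42.5]]
arm angle 225.6 2427
tool th 228.7 r 98.6 z 0.0767 force along tool xyz [-1.8  0.8 -2.9] t 16.12
[-12.8  14.5  24.  109.5  -7.1  57.3 -13.2] [ 0.5347 -0.106   0.0767] [-2.16  2.07  1.81]
231.0 [ 0.0017 -0.0007  0.004 ] -1.83
233.0 [ 0.0017 -0.0005  0.0075] -3.83
235.0 [ 0.0017 -0.0002  0.0109] -5.83
237.0 [0.0017 0.0002 0.0144] -7.83
239.0 [0.0017 0.0007 0.0178] -9.83
241.0 [0.0017 0.0014 0.0212] -11.83
243.0 [0.0017 0.0021 0.0246] -13.83
```

>>> step_arm(deltas=[[-0.2,0.001,-0.0007,0.004,-2],[-0.2,0.001,-0.0005,0.0075,-4],[-0.2,0.001,-0.0002,0.011,-6],[-0.2,0.001,0.0002,0.0144,-8],[-0.2,0.001,0.0007,0.0178,-10],[-0.2,0.001,0.0007,0.0178,-10]])

```text
time_s: 16.88
tool_pos: [0.5508, -0.1148, 0.0743]
tool_rot: [-12.0, 90.0, -29.7]
force: [-1.9, 2.3, -0.3]
grip_width: 0.0346
```

```bash
python3 view.py|tail -4; python3 arc.py .075 241 243 245 247 249 251
```

```text
-20 y min 0.1 gaps [] max 2.8
hub 870 [[-28.3, -59.7], [-19.7, -50.9], [-11.2, -42.4]]
arm angle 236.4 2524
tool th 239.2 r 100.5 z 0.0743 force along tool xyz [ 0.4  1.6 -2.1] t 16.93
[-10.6  16.6  22.6 107.2  -7.5  57.6  -2.5] [ 0.5507 -0.1149  0.0743] [-1.5   2.17 -0.35]
241.0 [-0.0007  0.0013  0.0031] -2.01
243.0 [-0.0007  0.0014  0.0066] -4.01
245.0 [-0.0007  0.0017  0.01  ] -6.01
247.0 [-0.0007  0.0022  0.0135] -8.01
249.0 [-0.0007  0.0027  0.0169] -10.01
251.0 [-0.0007  0.0034  0.0203] -12.01
```

>>> step_arm(deltas=[[-0.2,0,0.001,0.0031,-2],[-0.2,0,0.001,0.0066,-4]])

```text
time_s: 17.18
tool_pos: [0.5564, -0.1161, 0.0742]
tool_rot: [-147.4, 89.9, -161.0]
force: [-4.8, 1.3, 2.3]
grip_width: 0.0352
```

>>> step_arm(deltas=[[-0.2,0,0,0.0018,-1],[-0.2,0,0,0.0036,-2]])

```text
time_s: 17.42
tool_pos: [0.5598, -0.1169, 0.0742]
tool_rot: [-161.4, 89.9, -173.1]
force: [-5.6, 1.1, 2.8]
grip_width: 0.0346
```

```bash
python3 view.py|tail -3; python3 arc.py .075 245 247 249 251
```

```text
hub 875 [[-28.3, -59.7], [-19.7, -50.9], [-11.2, -42.4]]
arm angle 241.7 2520
tool th 244.6 r 100.2 z 0.0742 force along tool xyz [-1.6  0.8 -5.4] t 17.48
[ -9.5  17.7  21.7 105.7  -7.6  58.    3.6] [ 0.56   -0.117   0.0742] [-5.09  1.83  1.65]
245.0 [-0.0008  0.0009  0.0006] 0.1
247.0 [-0.0008  0.0009  0.0041] -1.9
249.0 [-0.0008  0.0011  0.0076] -3.9
251.0 [-0.0008  0.0014  0.011 ] -5.9
```

>>> step_arm(deltas=[[-0.2,0,0,0.0018,-1],[-0.2,0,0.0003,0.0036,-2],[-0.2,0,0.0003,0.0036,-2]])

```text
time_s: 17.85
tool_pos: [0.5635, -0.1177, 0.0742]
tool_rot: [-142.8, 89.9, -152.5]
force: [-5.2, 1.0, 1.7]
grip_width: 0.035
```

>>> step_arm(deltas=[[-0.2,0,0,0.0018,-1],[-0.2,0,0.0003,0.0036,-2],[-0.2,0,0.0003,0.0036,-2]])

```text
time_s: 18.23
tool_pos: [0.5669, -0.1183, 0.0742]
tool_rot: [-139.1, 89.9, -146.8]
force: [-5.6, 0.3, 2.2]
grip_width: 0.0349
```

```bash
python3 view.py|tail -3; python3 arc.py .075 249 251 253 255
```

```text
hub 869 [[-28.3, -59.7], [-19.7, -50.9], [-11.3, -42.5]]
arm angle 245.8 2511
tool th 248.7 r 100.2 z 0.0742 force along tool xyz [-2.6 -0.9 -6. ] t 18.27
[ -8.8  18.5  21.  104.7  -7.6  58.3   7.5] [ 0.5669 -0.1183  0.0742] [-6.06 -0.05  2.66]
249.0 [-0.0008  0.0009  0.0006] 0.01
251.0 [-0.0008  0.001   0.0041] -1.99
253.0 [-0.0008  0.0012  0.0075] -3.99
255.0 [-0.0008  0.0015  0.011 ] -5.99
```

>>> step_arm(deltas=[[-0.2,0,0,0.0018,-1],[-0.2,0,0.0003,0.0036,-2],[-0.2,0,0.0003,0.0036,-2]])

```text
time_s: 18.65
tool_pos: [0.5702, -0.1186, 0.0741]
tool_rot: [-149.4, 89.9, -155.1]
force: [-5.9, -0.0, 3.3]
grip_width: 0.0347
```

>>> step_arm(deltas=[[-0.2,0,0,0.0018,-1],[-0.2,0,0.0003,0.0036,-2],[-0.2,0,0.0003,0.0036,-2]])

```text
time_s: 19.02
tool_pos: [0.5733, -0.1189, 0.0741]
tool_rot: [-157.4, 89.8, -161.1]
force: [-6.9, -0.4, 3.8]
grip_width: 0.0349
```

```bash
python3 view.py|tail -3; python3 arc.py .075 253 255 257
```

```text
hub 872 [[-28.3, -59.6], [-19.8, -50.9], [-11.2, -42.4]]
arm angle 249.4 2511
tool th 252.3 r 100.1 z 0.0741 force along tool xyz [-4.7 -0.5 -7.4] t 19.07
[ -8.2  19.2  20.3 103.7  -7.6  58.6  11.4] [ 0.5733 -0.1189  0.0741] [-7.39 -0.01  4.68]
253.0 [-0.0009  0.0008  0.0012] -0.0
255.0 [-0.0009  0.0009  0.0046] -2.0
257.0 [-0.0009  0.0011  0.0081] -4.0
```

Force at the knob is 7.4 N, about 4 N above free turning, while my geometry says the squeeze could already be more. I'll lift off and measure the fence's give.

>>> step_arm(deltas=[[-0.2,0,0,-0.003,0],[-0.2,-0.03,0,-0.003,0],[-0.2,-0.08,0,-0.003,0],[-0.2,-0.13,0,-0.003,0],[-0.2,-0.18,0,-0.003,0],[-0.2,-0.18,0,-0.003,0],[-0.2,-0.18,0,-0.003,0]])

```text
time_s: 19.95
tool_pos: [0.5725, -0.1173, 0.2542]
tool_rot: [-2.2, 89.9, -5.9]
force: [-0.5, -0.5, -0.5]
grip_width: 0.0348
```

```bash
python3 meas.py; python3 view.py | tail -14
```

```text
[ 0.5719 -0.1171  0.2533] 0.0347 [-0.4  0.3 -0.2]
rib 2377 ((2.3626136779785156, 17.808740615844727), (24.5539608001709, 90.01602935791016), 89.9140625) ext [[-42.0, 5.6], [46.3, 29.5]] 0.0705
base 4742 ((2.30322265625, 11.474834442138672), (82.9509048461914, 119.99054718017578), 89.94434356689453) ext [[-57.2, -29.3], [61.6, 52.6]] 0.0367
fence 515 ((-30.7310848236084, 62.57822799682617), (16.982515335083008, 57.83496856689453), 89.71131896972656) ext [[-59.3, 54.0], [-4.6, 70.8]] 0.0362
wrist disc 1806 [[-33.8, -83.7], [25.7, -24.4]] 0.0347
  hub 195 [-19.9 -50.7] 0.0477
  knob 64 [ -62.7 -142.2]
  arm ang 77.078224 y at x=-20: -14.532707
-40 y min 0.3 gaps [(8.8, 10.5), (11.2, 13.7), (13.7, 37.8)] max 66.7
-30 y min 0.2 gaps [(6.6, 38.9)] max 63.9
-20 y min 0.0 gaps [(6.4, 39.1)] max 61.1
-10 y min 0.0 gaps [(6.5, 38.9)] max 57.5
0 y min 0.2 gaps [(6.3, 38.7)] max 54.5
10 y min 0.0 gaps [(6.4, 38.5)] max 51.2
20 y min 0.0 gaps [(6.5, 38.6)] max 48.1
30 y min 0.1 gaps [(6.2, 38.2)] max 45.3
40 y min 0.1 gaps [(6.2, 38.2)] max 43.0
50 y min 0.1 gaps [(12.7, 39.1)] max 39.1
rib 2363 [[-41.9, 5.8], [3.1, 17.2], [46.6, 29.6]]
hub 195 [[-28.3, -59.0], [-19.8, -50.6], [-11.4, -42.1]]
arm angle 249.5 660
tool th 251.2 r 98.5 z 0.2528 force along tool xyz [1.2 0.1 0. ] t 20.05
```

>>> step_arm(deltas=[[-0.2,0,0.03,0,0],[-0.2,0,0.07,0,0],[-0.2,0,0.09,0,0],[-0.2,0,0.09,0,0],[-0.2,0,0.09,0,0]])

```text
time_s: 20.68
tool_pos: [0.5775, -0.0295, 0.2541]
tool_rot: [-97.8, 89.9, -101.6]
force: [-0.5, -0.7, 0.1]
grip_width: 0.0348
```

```bash
python3 meas.py; python3 view.py | tail -16;python3 arc.py .15 252;python3 arc.py .075 252; python3 arc.py .075 249
```

```text
[ 0.5775 -0.0297  0.2543] 0.0345 [ 0.7 -0.   0.5]
rib 1770 ((2.4007110595703125, 17.975732803344727), (23.972475051879883, 89.56938934326172), 89.76779174804688) ext [[-41.9, 6.2], [46.5, 29.8]] 0.0706
base 4502 ((2.3246688842773438, 11.497058868408203), (120.18709564208984, 82.98678588867188), 0.0019184955162927508) ext [[-57.2, -28.9], [61.7, 52.8]] 0.0367
fence 1645 ((1.2660751342773438, 63.06012725830078), (18.157468795776367, 121.58354949951172), 89.95649719238281) ext [[-58.8, 54.1], [60.1, 71.9]] 0.0362
backer 1422 ((0.4785881042480469, 90.62032318115234), (14.5029935836792, 119.37924194335938), 89.84935760498047) ext [[-58.4, 83.5], [59.2, 97.5]] 0.0365
wrist disc 1459 [[-33.7, -83.0], [25.4, -24.1]] 0.0347
  hub 160 [-19.8 -50.2] 0.0477
  knob 53 [ -62.6 -141.5]
  arm ang 76.23976 y at x=-20: -18.770226
-50 y min 0.2 gaps [(71.9, 83.8)] max 98.0
-40 y min 0.0 gaps [(4.6, 31.4), (71.9, 83.8)] max 97.6
-30 y min 0.1 gaps [(4.8, 31.4), (71.8, 83.7)] max 97.0
-20 y min 0.2 gaps [(4.8, 31.1), (72.1, 83.5)] max 97.5
-10 y min 0.3 gaps [(4.6, 31.1), (71.9, 83.6)] max 97.3
0 y min 0
[... 182 characters left out ...]
.9), (71.7, 83.4)] max 97.4
40 y min 0.1 gaps [(4.4, 30.9), (71.9, 83.5)] max 97.7
50 y min 0.3 gaps [(72.1, 83.3)] max 97.1
rib 1772 [[-41.8, 6.1], [3.1, 18.2], [46.3, 29.9]]
hub 159 [[-28.5, -58.8], [-19.8, -50.1], [-11.4, -41.9]]
arm angle 249.4 523
tool th 238.8 r 11.1 z 0.2543 force along tool xyz [-0.5  0.3  0.3] t 20.77
[-15.8   9.3  18.1  93.3  -2.9  77.9  -1.1] [ 0.5775 -0.0296  0.2543] [0.29 0.27 0.53]
252.0 [ 0.1044 -0.0884  0.0012] 0.84
[-15.8   9.3  18.1  93.3  -2.9  77.9  -1.1] [ 0.5775 -0.0296  0.2543] [0.29 0.27 0.53]
252.0 [ 0.1794 -0.0884  0.0012] 0.84
[-15.8   9.3  18.1  93.3  -2.9  77.9  -1.1] [ 0.5775 -0.0296  0.2543] [0.29 0.27 0.53]
249.0 [ 0.1794 -0.0881 -0.004 ] 3.84
```

The fence has given about 1.2–1.4 mm relative to its fixed backer, so roughly 13 N. I need about 5° more. Going back on the knob.

>>> step_arm(deltas=[[-0.2,0,-0.045,-0.001,1.5],[-0.2,0.01,-0.0882,-0.0022,2.8],[-0.2,0.05,-0.0882,-0.0022,2.8],[-0.2,0.1,-0.0882,-0.0022,2.8],[-0.2,0.15,-0.0882,-0.0022,2.8],[-0.2,0.173,-0.0882,-0.0022,2.8],[-0.2,0.179,-0.0882,-0.0022,2.8],[-0.2,0.179,-0.0882,-0.0022,2.8]])

```text
time_s: 21.78
tool_pos: [0.5701, -0.1162, 0.076]
tool_rot: [-19.9, 89.9, -26.4]
force: [0.2, -0.8, 0.1]
grip_width: 0.0348
```

```bash
python3 view.py|tail -3; python3 arc.py .075 253 255 257 258 259
```

```text
hub 838 [[-28.4, -59.7], [-19.8, -50.9], [-11.2, -42.4]]
arm angle 249.5 2428
tool th 250.7 r 97.5 z 0.0767 force along tool xyz [-1.4  0.8  0.6] t 21.82
[ -8.8  18.5  20.7 104.3  -7.6  58.4   8.4] [ 0.5707 -0.116   0.0767] [0.63 0.73 1.39]
253.0 [ 0.0017 -0.0016  0.0041] -2.84
255.0 [ 0.0017 -0.0014  0.0075] -4.84
257.0 [ 0.0017 -0.0011  0.011 ] -6.84
258.0 [ 0.0017 -0.0008  0.0127] -7.84
259.0 [ 0.0017 -0.0006  0.0144] -8.84
```

>>> step_arm(deltas=[[-0.2,0.001,-0.0016,0.002,-1.5],[-0.2,0.001,-0.0016,0.004,-3],[-0.2,0.001,-0.0015,0.0058,-4],[-0.2,0.001,-0.0014,0.0075,-5],[-0.2,0.001,-0.0014,0.0075,-5]])

```text
time_s: 22.45
tool_pos: [0.5745, -0.1173, 0.0742]
tool_rot: [169.9, 89.7, 168.5]
force: [-8.2, 1.3, 5.2]
grip_width: 0.0349
```

>>> step_arm(deltas=[[-0.2,0,0,0.0009,-0.5],[-0.2,0,0.0002,0.0018,-1],[-0.2,0,0.0002,0.0018,-1]])

```text
time_s: 22.82
tool_pos: [0.5759, -0.1174, 0.0741]
tool_rot: [171.0, 89.6, 170.5]
force: [-9.1, 0.4, 5.6]
grip_width: 0.0351
```

```bash
python3 view.py|tail -3; python3 arc.py .075 256 257 258 259
```

```text
hub 855 [[-28.3, -59.7], [-19.8, -50.9], [-11.3, -42.5]]
arm angle 250.7 2493
tool th 253.7 r 98.5 z 0.0741 force along tool xyz [-6.2  1.2 -8.5] t 22.88
[ -7.7  19.6  19.7 103.2  -7.6  58.9  14.4] [ 0.5759 -0.1174  0.0741] [-8.48  1.26  6.25]
256.0 [-0.0009 -0.0009  0.0039] 0.23
257.0 [-0.0009 -0.0009  0.0056] -0.77
258.0 [-0.0009 -0.0009  0.0074] -1.77
259.0 [-0.001  -0.0008  0.0091] -2.77
```

>>> step_arm(deltas=[[-0.2,0,-0.0005,0.0015,-0.5],[-0.2,0,-0.0008,0.003,-1],[-0.2,0,-0.0008,0.003,-1]])

```text
time_s: 23.25
tool_pos: [0.5787, -0.1177, 0.0741]
tool_rot: [165.8, 89.6, 166.3]
force: [-8.7, 2.5, 7.3]
grip_width: 0.035
```

>>> step_arm(deltas=[[-0.2,0,0,0.0013,-0.7],[-0.2,0,0,0.0026,-1.5],[-0.2,0,0,0.0026,-1.5]])

```text
time_s: 23.62
tool_pos: [0.5809, -0.1177, 0.0741]
tool_rot: [164.7, 89.5, 166.7]
force: [-10.4, 2.1, 7.2]
grip_width: 0.0352
```

```bash
python3 view.py|tail -3
```

```text
hub 851 [[-28.4, -59.6], [-19.8, -51.0], [-11.3, -42.4]]
arm angle 253.5 2490
tool th 256.7 r 98.7 z 0.0741 force along tool xyz [ -7.    2.9 -11.1] t 23.68
```

>>> step_arm(deltas=[[-0.2,0,0,0.0012,-0.6],[-0.2,0,0,0.0025,-1.2],[-0.2,0,0,0.0025,-1.2]])

```text
time_s: 24.05
tool_pos: [0.5829, -0.1177, 0.074]
tool_rot: [164.7, 89.5, 168.0]
force: [-11.9, 2.3, 8.3]
grip_width: 0.0348
```

```bash
python3 view.py|tail -2
```

```text
arm angle 254.7 2508
tool th 257.8 r 98.7 z 0.0740 force along tool xyz [ -8.3   2.5 -11.6] t 24.1
```

>>> step_arm(deltas=[[-0.2,0,0,-0.003,0],[-0.2,0,0,-0.0065,0],[-0.2,-0.02,0,-0.0065,0],[-0.2,-0.06,0,-0.0065,0],[-0.2,-0.12,0,-0.0065,0],[-0.2,-0.18,0.02,-0.0065,0],[-0.2,-0.18,0.06,-0.0065,0],[-0.2,-0.18,0.09,-0.0065,0],[-0.2,-0.18,0.09,-0.0065,0],[-0.2,-0.18,0.09,-0.0065,0]])

```text
time_s: 25.35
tool_pos: [0.5759, -0.0299, 0.2555]
tool_rot: [-27.8, 89.9, -24.7]
force: [0.3, 0.0, 0.0]
grip_width: 0.035
```

```bash
python3 meas.py; python3 view.py | tail -16
```

```text
[ 0.5758 -0.0304  0.2552] 0.0349 [-0.4 -1.2  0.2]
rib 1758 ((2.3010597229003906, 19.244035720825195), (24.02832794189453, 89.83430480957031), 89.79173278808594) ext [[-42.0, 7.4], [46.4, 31.1]] 0.0705
base 4405 ((2.3035545349121094, 11.509490966796875), (120.30239868164062, 82.95479583740234), 0.03434668853878975) ext [[-57.2, -29.1], [61.6, 52.8]] 0.0366
fence 1756 ((1.1186180114746094, 63.56333923339844), (19.44889259338379, 121.24826049804688), 89.79859161376953) ext [[-58.7, 54.1], [60.0, 73.2]] 0.0362
backer 1405 ((0.27716064453125, 90.49236297607422), (14.199654579162598, 119.73711395263672), 89.8208236694336) ext [[-58.7, 83.4], [59.4, 97.3]] 0.0365
wrist disc 1435 [[-33.6, -81.7], [25.4, -22.9]] 0.0347
  hub 159 [-20.1 -50.2] 0.0475
  arm ang 81.412895 y at x=-20: 10.129723
-50 y min 0.2 gaps [(73.4, 83.7)] max 97.8
-40 y min 0.2 gaps [(6.0, 32.3), (73.4, 83.5)] max 97.9
-30 y min 0.0 gaps [(5.9, 32.3), (73.0, 83.6)] max 97.6
-20 y min 0.2 gaps [(5.8, 32.2), (73.0, 83.5)] max 97.7
-10 y min 0.2 gaps [(5.9, 32.3), (73.1, 83.6)] max 97.0
0 y min 0.0 gaps [(5.7, 32.1), (73.0, 83.6)] max 97.6
10 y min 0.2 gaps [(5.9, 32.1), (73.0, 83.6)] max 97.5
20 y min 0.0 gaps [(5.7, 32.2), (73.3, 83.4)] max 97.6
30 y min 0.1 gaps [(5.8, 32.1), (73.0, 83.4)] max 97.6
40 y min 0.2 gaps [(5.7, 32.1), (72.9, 83.3)] max 97.5
50 y min 0.1 gaps [(23.7, 25.9), (72.9, 83.4)] max 97.5
rib 1764 [[-42.0, 7.4], [2.7, 19.5], [46.4, 31.1]]
hub 158 [[-28.1, -59.4], [-20.0, -50.5], [-11.3, -42.0]]
arm angle 254.0 536
tool th 232.0 r 12.7 z 0.2549 force along tool xyz [-0.5  0.6 -0.7] t 25.45
```

Fence give is now about 2.6 mm (gap to backer 12.8 → 10.2 mm), so roughly 26 N. That agrees with the knob force, about 8.5 N above free turning. The gripper is clear, so I'm handing in.

```bash
python3 -c "
from cell import env; print(env.sign_off())"
```

```text
the job is handed in; nothing more can be done
None
```

I set the beige stamp flat in the jig, let go of it, and turned the cam lever anticlockwise from about 207° to 254°. The job was handed in with the gripper well clear and nothing touched.

**Last checks**
- **Stamp:** it lies flat and square to the fence, with its x at about +2 mm.
- **Squeeze:** the fence had given about 2.6 mm against its fixed backer, so roughly 26 N. The knob force was about 8.5 N above free turning, which agrees with that.
- **Lever:** it sprang back about 0.7° after I let go and stayed there.

**What failed or disagreed**
- **First lowering:** the stamp's edge came down on the cam disc with about 13 N. I lifted it, re-measured and shifted it 8 mm towards the fence, and the second try landed flat.
- **Jig position:** in all three cameras the pivot sits about 11 mm closer to the fence than the task text gives, taking the board's middle as the origin. I placed the stamp by the measured gap. Its final y is about 18 mm from the board's middle, or about 7 mm if the origin follows the pivot. Both are within the limits.
- **First squeeze:** geometry alone predicted about 27 N, but the fence showed only about 13 N. I trusted the fence and the force reading and turned about 5° further.
- **Bystanders:** I did not measure them again at the end. I never moved down near them.

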